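# Draw a laid-up instrument tray over the step onto the trolley

## Robot

A 6-joint arm with a two-finger parallel gripper is mounted at the origin on the work surface. World frame = base frame: x ahead of the robot, y to its left, z up, the work surface at z = 0. Lengths are in mm, angles in rad, forces in N, time in s.
With the tool pointing down it reaches from about 300 to 775 mm from the base axis. Payload 14.6 kg.
Tool frame: the origin (TCP) lies at the very end of the fingers, on their centre line; the grasp point (between the pads) lies manip.grasp_offset behind it (manip.grasp_offset is the distance from the TCP to the grasp point, in mm); z points along the fingers, y is the direction in which the jaws open and shut (so a half turn about z gives the same grasp; the last joint's range is limited). The gripper opens to 94 mm and grips with 3 to 60 N. Pads are 16 mm wide; open, the fingers measure 119 mm over their backs; the gripper's body (75 mm by 177 mm) begins 78 mm behind the grasp point.
Start: joints at [1.261, 0.3, 1.521, -0, 1.321, -0.067], TCP at [132.23, 533.858, 205.446] pointing down, gripper open.
Joint ranges: [-3.03, 3.03], [-0.79, 2.21], [0.23, 2.52], [-1.04, 4.18], [0, 3.07], [-2.55, 2.55]. Speed limits (rad/s): [2.22, 2.22, 2.57, 3.14, 3.14, 3.14].

## Interface

Orientations are given as [roll, pitch, yaw] about the fixed x, y, z axes, in that order (R = Rz(yaw) Ry(pitch) Rx(roll)).
In Python, from cell import manip gives the robot as it stands.
- The arm moves only by the tool send_rows, never from a script. Its argument "commands" is a list of rows, each a list of 2 entries, a list of its own where there are three numbers: the shift along the tool's x, y, z in m, then the turn about the tool's z in rad. A call has exactly 8 rows; each row is the pose to reach, as a shift and turn from the pose commanded when the call began, along the tool's axes at that moment; what a row does not reach only later rows make up. A row lasts 1/12 s, in which the tool goes at most 41.7 mm and 7.16 degrees, less where a joint would pass 70% of its speed; a pose out of reach is approached as far as the arm can. A call with a gripper value outside its range is refused whole. "hand" is the closure, from -1 (fully open) to 1 (shut), so that 0 is half open, set as the call begins (left out, the last holds). The fingers move at their own pace and stop on an object; "force" is the grip in N (left out, the last holds). Time passes only in rows, so rows that repeat a pose let the fingers close, or fill a call up. It gives the time, the measured TCP pose, the force and the opening at its end, in the units of the state.
- manip.read_state(): the state, without advancing time (a new reading comes with each control period).
- manip.camera(name): name is "side" or "top"; returns the picture (400x640x3 uint8, red, green, blue); there is no depth.
- manip.camera_model(name): a dict with "K" (3x3 intrinsics, pixels), "eye" and "attitude" of the camera in the world. Camera axes: x right, y down, z forward; pixel columns grow to the right and rows downward; lengths in mm; the calibration is good to about 2 mm. A picture is of the moment at which its call begins. camera_model takes no time and is no camera call.
- manip.sign_off(): hands the job in, once; it reports no verdict.
The state is a dict: "clock": time; "joints": joint angles; "qd": joint speeds; "effort": joint torques, N m; "eef_pos": TCP position; "eef_rot": TCP orientation; "wrist_force": force on the tool from outside, world axes, zero at the start; "moment": the same for the moment, N m; "finger_gap": finger opening in mm.
Only numpy, scipy, OpenCV 4.12 (cv2) and the standard library are available. Lean on these libraries where they do the work, as an engineer would, in place of code of your own. Each camera call takes 0.05 s, during which the arm holds its last target.

## Task

Clear this suturing place: lay the needle holder that was left on the bench into the empty half of the steel tray, and bring the tray across onto the trolley, lying flat, square and up against the far guard rail. The trolley top stands a little higher than the bench with a gap between, so slide the tray over that step rather than carry it, keep it near level and keep the little bottle in it standing. Leave everything else where it is.

Things in the scene. Friction and masses are not known exactly. Their poses are not given: they have to be found in the camera images.
- tray: loose open steel instrument tray on the bench, 180 (its x) x 240 (its y) x 38 high, walls and floor 3 thick, about 0.5 kg plus 0.2 kg of contents. Origin: centre of its underside; +y end faces the trolley. Bottle and scissors are in its +x half, its -x half is empty. Held by one end handle it cannot be kept level off the surface: it turns about the bar.
- lead_handle (a point): middle of the level bar of the fixed loop handle at the tray's trolley end: 10 mm round bar along the tray's x, 90 long, on its axis at tray x 0, y +113.5, 66 above the underside (28 above the walls). The tray's end face is 6.5 further out.
- tail_handle (a point): the same handle at the tray's other end: bar axis at tray x 0, y -113.5, 66 above the underside
- lead_corner_near (a point): corner of the tray's leading end face, at tray x -90, y +120, 20 above the underside
- lead_corner_far (a point): the other corner of the leading end face, at tray x +90, y +120, 20 above the underside
- trolley: steel instrument trolley left of the bench, braked (fixed). Origin: centre of its flat deck's upper face; deck 600 (x) x 380 (y), 6 to 16 above the bench (bench top at height 0); +y points away from the bench. A tubular guard rail 12 thick, top 32 above the deck, runs round three sides; end rails' inner faces at x -288 and +288. The side to the bench is open.
- needle_holder_mid (a point): centre, half-way up, of the needle holder: a closed, rigid, locked, scissor-like steel instrument lying flat on the bench, 145 long, 7 thick, 50 g. Its x runs along its length from the two finger rings (50 wide over both, at -x) to the short jaws (+x). At this point the two shanks lie side by side, 12 wide in all. It lies roughly along world y.
- scissors_mid (a point): centre of the small scissors, 115 long, 7 thick, 45 wide at the rings, lying in the tray's +x half along the tray's y
- bottle_mid (a point): centre, half-way up, of the small amber bottle standing in the tray, 42 diameter, 92 high, 120 g; its z is its upright axis. It topples at about 24 degrees or when jolted.
- pen: bystander: white marker pen 140 long, 12 thick, lying on the bench next to the needle holder or in its place; origin under its centre
- phone: bystander: phone 74 x 150 x 8 lying face up on the bench beyond the tray; origin under its centre
- swab_carton: bystander: open carton of swabs 65 x 110 x 55 high on the bench, close to the robot; origin under its centre
- gel_bottle: bystander: clear bottle 64 diameter, 150 high, at the right of the bench; origin under its centre
- kidney_dish: bystander: kidney-shaped steel dish about 190 x 100 x 36 high on the trolley's far end; origin near its middle
- bowl: bystander: steel bowl 74 diameter, 40 high on the trolley's near end; origin under its centre
- deck_edge (a point): middle of the trolley deck's open edge facing the bench, at trolley x 0, y -190, deck height. A gap of about 10 to 35 separates it from the bench's edge.
- far_rail (a point): middle of the inner face of the trolley's far guard rail, at trolley x 0, y +178, 26 above the deck; the rail runs along the trolley's x
Mind the look-alikes: they are no part of the job. Leave any green or purple look-alike of the part that bears scissors_mid alone.

How it is judged (in metres and radians):
At the end, for the whole second after the job is handed in: Tray at rest flat on the deck (4 mm, 0.03 rad), both leading corners within 12 mm of the far guard rail; bottle upright in it (0.1 rad), scissors still in it, needle holder lying flat in its empty half (centre under 20 mm above the tray's underside) (y of each of lead_corner_near, lead_corner_far in the frame of trolley above 0.166 m and z of tray in the frame of trolley between -0.003 and 0.004 m and angle between tray's own z axis and vertical below 0.03 rad and angle between bottle_mid's own z axis and vertical below 0.1 rad and z of bottle_mid in the frame of tray below 0.055 m and horizontal distance between bottle_mid and tray below 0.14 m and z of scissors_mid in the frame of tray below 0.03 m and horizontal distance between scissors_mid and tray below 0.12 m and x of needle_holder_mid in the frame of tray between -0.085 and 0.015 m and y of needle_holder_mid in the frame of tray between -0.08 and 0.08 m and z of needle_holder_mid in the frame of tray below 0.02 m and linear speed of tray below 0.01 m/s); the robot touches nothing.
It fails at once if the bottle in the tray topples (leans more than 0.45 rad) (angle between bottle_mid's own z axis and vertical above 0.45 rad).
It fails at once if the tray is tilted more than 0.3 rad (angle between tray's own z axis and vertical above 0.3 rad).
It fails at once if the tray is carried instead of slid (centre of its underside more than 50 mm above the bench) (height (world z) of tray above 0.05 m).
It fails at once if a bystander on the bench or trolley is moved by more than 30 mm (distance of any of pen, phone, swab_carton, gel_bottle, kidney_dish, bowl from where it was at the start of the episode above 0.03 m).
It also fails if it takes over 72 s, if anything falls off the work surface, if the arm or the gripper's body presses on something with over 40 N, if the wrist force passes 120 N, or if a joint passes its speed limit or range.

## Working session

There is one attempt and no reset: what is moved stays moved. The work goes in short steps, Python scripts to look and compute and a tool call to move; the robot and the scene stay as the last step left them, time stands still between calls to the robot, and variables do not carry over. Pictures are saved under pics/ and viewed, and the job is handed in when it is done.

Besides the shell and the picture viewer there is one more tool, called after "Emit:" as name(argument=value, ...), one argument or row to a line, values as JSON. send_rows: Moves the arm, as the interface text tells. Its arguments: {"type":"object","properties":{"commands":{"type":"array","items":{"type":"array"}},"hand":{"type":"number"},"force":{"type":"number"}},"required":["commands"]}

```bash
mkdir -p pics; ls
cat > h.py <<'E'
import numpy as np, cv2
from cell import manip
def snap(n,f):
    im=manip.camera(n); cv2.imwrite('pics/'+f+'.png',im[:,:,::-1]); return im
def ray(n,u,v):
    m=manip.camera_model(n);K=np.array(m["K"]);R=rot(m);d=R@np.linalg.inv(K)@np.array([u,v,1.]);return np.array(m["eye"],float),d/np.linalg.norm(d)
def rot(m):
    from scipy.spatial.transform import Rotation as Ro
    a=np.array(m["attitude"],float)
    return a if a.shape==(3,3) else Ro.from_euler('xyz',a).as_matrix()
def onz(n,u,v,z):
    e,d=ray(n,u,v);return e+d*(z-e[2])/d[2]
def proj(n,p):
    m=manip.camera_model(n);q=rot(m).T@(np.array(p,float)-np.array(m["eye"]));q=np.array(m["K"])@q;return q[:2]/q[2]
def two(a,b):
    e1,d1=ray('top',*a);e2,d2=ray('side',*b)
    t=np.linalg.lstsq(np.stack([d1,-d2],1),e2-e1,rcond=None)[0]
    p,q=e1+t[0]*d1,e2+t[1]*d2;return (p+q)/2,np.linalg.norm(p-q)
E
python3 - <<'E'
from h import *
np.set_printoptions(suppress=True,precision=2)
for n in('top','side'):
    snap(n,n+'0');print(manip.camera_model(n))
print(manip.read_state(),manip.grasp_offset)
E
```

```text
pics
{'K': array([[367.22,   0.  , 325.35],
       [  0.  , 367.22, 202.49],
       [  0.  ,   0.  ,   1.  ]]), 'eye': array([ 407.69,  -93.86, 1105.78]), 'attitude': array([-3.05, -0.  , -1.57])}
{'K': array([[403.8 ,   0.  , 312.31],
       [  0.  , 403.8 , 202.89],
       [  0.  ,   0.  ,   1.  ]]), 'eye': array([-195.32, -944.87,  802.44]), 'attitude': array([-2.17,  0.  , -0.71])}
{'clock': 0.1, 'joints': array([ 1.26,  0.3 ,  1.52,  0.  ,  1.32, -0.07]), 'qd': array([ 0., -0., -0.,  0.,  0., -0.]), 'effort': array([  0.  , -53.26, -35.33,   0.07,   0.02,  -0.  ]), 'eef_pos': array([132.19, 533.64, 204.94]), 'eef_rot': array([-3.14, -0.  ,  2.9 ]), 'wrist_force': array([ 0.5 ,  0.43, -0.1 ]), 'moment': array([-0.02, -0.  , -0.04]), 'finger_gap': 93.90389839432726} 18.8
```

View pics/top0.png

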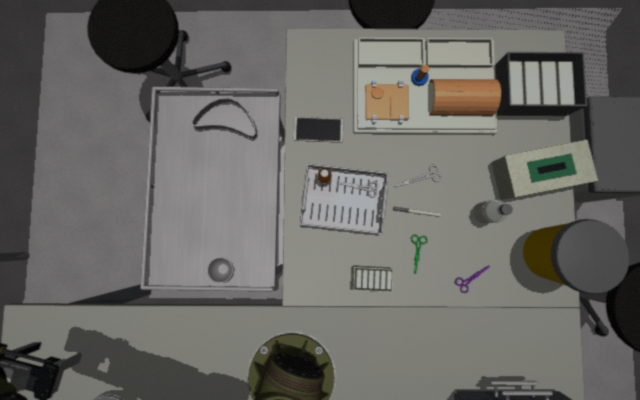

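View pics/side0.png

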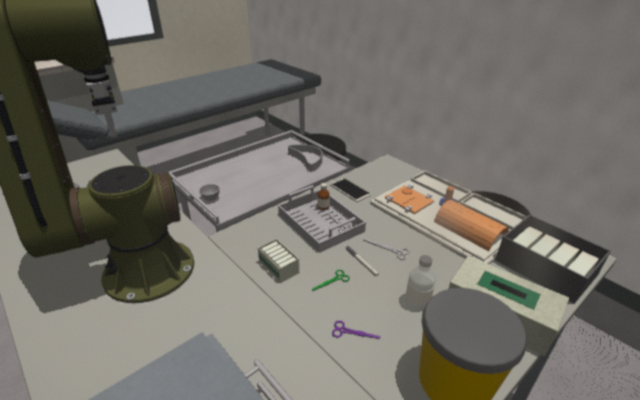

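Run:
```python
import cv2
im=cv2.imread('pics/top0.png');cv2.imwrite('pics/c1.png',cv2.resize(im[155:245,270:450],None,fx=4.4,fy=4.4,interpolation=cv2.INTER_CUBIC))
im=cv2.imread('pics/side0.png');cv2.imwrite('pics/c2.png',cv2.resize(im[170:290,260:420],None,fx=4.8,fy=4.8,interpolation=cv2.INTER_CUBIC))
```

```text
(no output)
```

View pics/c1.png

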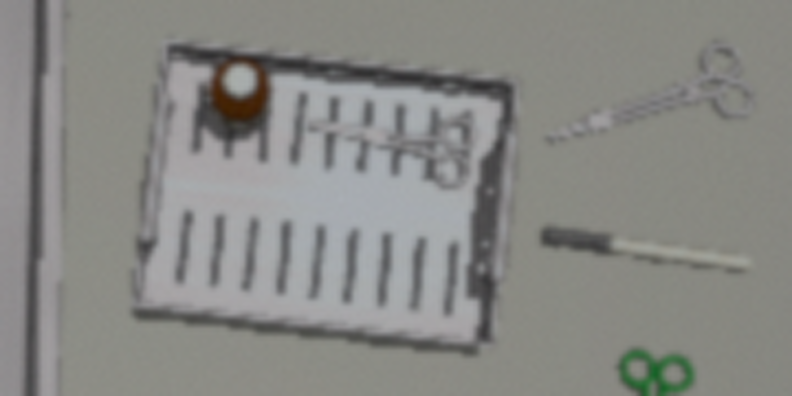

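View pics/c2.png

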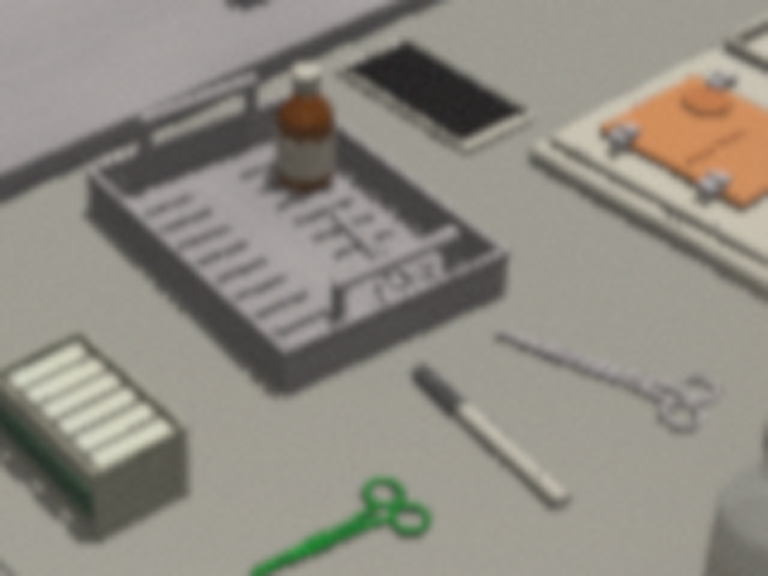

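```bash
cat >> h.py <<'E'
def c1(u,v): return (270+(u+.5)/4.4-.5,155+(v+.5)/4.4-.5)
def c2(u,v): return (260+(u+.5)/4.8-.5,170+(v+.5)/4.8-.5)
E
python3 - <<'E'
from h import *
np.set_printoptions(suppress=True,precision=1)
print('rim top')
for p in[(168,45),(513,83),(486,350),(135,314)]:print(onz('top',*c1(*p),38))
print('rim side')
for p in[(90,178),(508,256),(283,360)]:print(onz('side',*c2(*p),38))
print('handle side lead, tail')
for p in[(145,115),(252,82),(335,285),(455,232)]:print(onz('side',*c2(*p),66))
print('nh')
for p in[(548,138),(600,120),(690,88),(718,50),(745,108)]:print(onz('top',*c1(*p),3.5))
for p in[(497,337),(660,388),(705,388),(683,422)]:print(onz('side',*c2(*p),3.5))
print('bottle',two(c1(240,80),c2(307,75)))
print('pen',onz('top',*c1(543,235),6),onz('top',*c1(748,265),6))
print('trolley')
for p in[(154,89),(280,90),(278,289),(144,287)]: print(onz('top',*p,40))
for p in[(155,95),(279,93),(276,287),(147,285)]: print(onz('top',*p,10))
print('bench edge')
for p in[(286,40),(284,300)]: print(onz('top',*p,0))
E
python3 - <<'E'
import cv2
im=cv2.imread('pics/top0.png');cv2.imwrite('pics/c3.png',cv2.resize(im[75:300,135:335],None,fx=2.6,fy=2.6,interpolation=cv2.INTER_CUBIC))
cv2.imwrite('pics/c4.png',cv2.resize(im[150:210,380:450],None,fx=10,fy=10,interpolation=cv2.INTER_CUBIC))
E
```

```text
rim top
[614.9 -44.4  38. ]
[ 590.2 -275.2   38. ]
[ 412.2 -255.4   38. ]
[435.  -24.1  38. ]
rim side
[437.4 -29.2  38. ]
[ 590.5 -280.9   38. ]
[ 409.5 -263.6   38. ]
handle side lead, tail
[489.9 -25.5  66. ]
[575.2 -41.4  66. ]
[ 459.1 -255.7   66. ]
[ 554.8 -265.4   66. ]
nh
[ 557.9 -304.7    3.5]
[ 570.5 -340.7    3.5]
[ 593.1 -403.2    3.5]
[ 619.8 -423.2    3.5]
[ 579.3 -440.9    3.5]
[ 556.7 -306.2    3.5]
[ 597.2 -407.5    3.5]
[ 618.4 -425.9    3.5]
[ 583.1 -437.1    3.5]
bottle (array([581.9, -92.7,  93.1]), np.float64(0.051486772655981))
pen [ 490.8 -300.     6. ] [ 470.8 -439.6    6. ]
trolley
[842.5 417.7  40. ]
[841.3  40.6  40. ]
[255.2  37.6  40. ]
[259.5 419.6  40. ]
[835.7 428.2  10. ]
[844.   47.4  10. ]
[256.7  47.3  10. ]
[261.1 425.5  10. ]
bench edge
[1020.2   29.2    0. ]
[217.7  24.3   0. ]
```

View pics/c3.png

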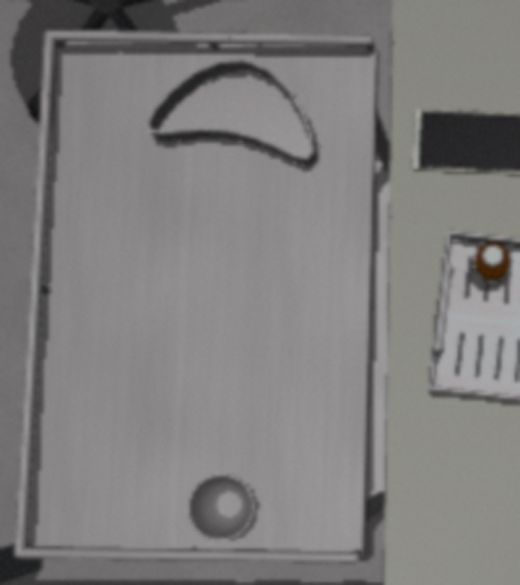

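View pics/c4.png

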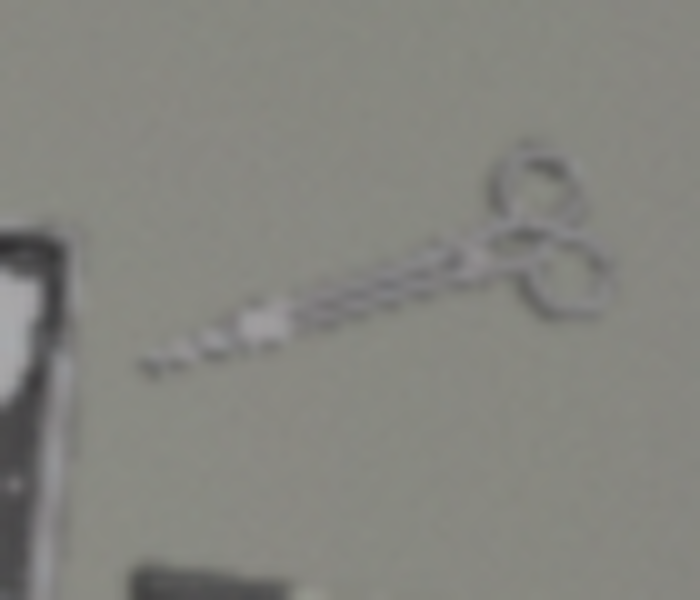

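```bash
cat >> h.py <<'E'
def yaw():
    r=manip.read_state()["eef_rot"];return r[2]
def plan(p,y):
    s=manip.read_state();c=s["eef_pos"];a=s["eef_rot"][2]
    d=np.array(p)-c
    tx=np.array([np.cos(a),np.sin(a),0]);ty=np.array([np.sin(a),-np.cos(a),0])
    t=-((y-a+np.pi)%(2*np.pi)-np.pi)
    print('shift m',np.round([d@tx/1e3,d@ty/1e3,-d[2]/1e3],4),'turn',round(t,3),'yaw',round(a,3),'rot',s["eef_rot"].round(3))
E
python3 - <<'E'
from h import *
np.set_printoptions(suppress=True,precision=1)
plan((330,320,205),2.57)
im=cv2.imread('pics/top0.png')[155:200,388:445].astype(int)
g=im.mean(2);bg=np.median(im.reshape(-1,3),0)
m=(np.abs(im-bg).sum(2)>30);m[:, :4]=0
n,l,st,ce=cv2.connectedComponentsWithStats(m.astype(np.uint8),connectivity=8)
print(st,ce)
E
```

```text
shift m [-0.2 -0.2 -0. ] turn 0.329 yaw 2.899 rot [-3.1 -0.   2.9]
[[   0    0   57   45 2424]
 [  44    9    2    1    2]
 [  40   11    3    6   15]
 [  44   11    6    6   16]
 [  41   17   12    7   25]
 [  49   16    2    2    2]
 [  35   19    1    1    1]
 [  36   20    2    2    3]
 [  46   21    1    1    1]
 [  22   23   10    5   21]
 [  33   22    2    1    2]
 [  33   23    8    2    8]
 [  42   22   10    5   19]
 [  16   25    5    4   16]
 [  13   28    1    1    1]
 [   6   31    2    2    4]
 [   9   31    2    1    2]
 [  12   30    3    1    3]] [[27.5 22. ]
 [44.5  9. ]
 [41.2 13.6]
 [47.  12.7]
 [46.6 19.5]
 [49.5 16.5]
 [35.  19. ]
 [36.7 20.7]
 [46.  21. ]
 [26.6 25.2]
 [33.5 22. ]
 [36.5 23.4]
 [45.5 24.4]
 [18.1 26.8]
 [13.  28. ]
 [ 6.5 31.5]
 [ 9.5 31. ]
 [13.  30. ]]
```

Run:
```python
from h import *
np.set_printoptions(suppress=True,precision=1)
# from c4 crop (x10, origin 380,150)
f=lambda u,v:(380+(u+.5)/10-.5,150+(v+.5)/10-.5)
for p in[(140,365),(265,325),(376,288),(470,258),(612,240)]: print(onz('top',*f(*p),3.5))
```

```text
[ 557.7 -302.9    3.5]
[ 570.  -340.9    3.5]
[ 581.5 -374.8    3.5]
[ 590.8 -403.6    3.5]
[ 596.6 -446.8    3.5]
```

Run:
```python
from h import *
plan((330,320,205),2.57)
```

```text
shift m [-2.434e-01 -1.598e-01 -1.000e-04] turn 0.329 yaw 2.899 rot [-3.141 -0.     2.899]
```

Emit:
send_rows(
  commands=[
    [[-0.03, -0.02, 0], 0.04],
    [[-0.06, -0.04, 0], 0.08],
    [[-0.09, -0.06, 0], 0.12],
    [[-0.12, -0.08, 0], 0.16],
    [[-0.15, -0.1, 0], 0.2],
    [[-0.18, -0.12, 0], 0.24],
    [[-0.21, -0.14, 0], 0.28],
    [[-0.24, -0.16, 0], 0.32],
  ],
  hand=0,
)

```text
clock: 0.77
eef_pos: [327.5, 319.3, 205.4]
eef_rot: [-3.141, -0.0, 2.577]
wrist_force: [0.3, 0.6, -0.0]
finger_gap: 48.0
```

Run:
```python
from h import *
plan((500,50,205),2.25)
print(manip.read_state()['eef_pos'],manip.read_state()['finger_gap'])
```

```text
shift m [-0.2899 -0.1352  0.0004] turn 0.327 yaw 2.577 rot [-3.141 -0.     2.577]
[327.46596292 319.30988267 205.35071509] 47.95638413742447
```

Emit:
send_rows(
  commands=[
    [[-0.036, -0.017, 0], 0.04],
    [[-0.072, -0.034, 0], 0.08],
    [[-0.108, -0.05, 0], 0.12],
    [[-0.144, -0.067, 0], 0.16],
    [[-0.18, -0.084, 0], 0.2],
    [[-0.216, -0.1, 0], 0.24],
    [[-0.252, -0.117, 0], 0.28],
    [[-0.29, -0.135, 0], 0.327],
  ],
)

```text
clock: 1.43
eef_pos: [500.3, 50.4, 205.3]
eef_rot: [-3.141, -0.0, 2.25]
wrist_force: [0.1, 0.7, 0.8]
finger_gap: 47.0
```

Run:
```python
from h import *
plan((575,-240,205),2.0)
```

```text
shift m [-0.2729 -0.1243  0.0003] turn 0.25 yaw 2.25 rot [-3.141 -0.     2.25 ]
```

Emit:
send_rows(
  commands=[
    [[-0.034, -0.015, 0], 0.03],
    [[-0.068, -0.031, 0], 0.06],
    [[-0.102, -0.046, 0], 0.09],
    [[-0.136, -0.062, 0], 0.12],
    [[-0.17, -0.078, 0], 0.15],
    [[-0.204, -0.093, 0], 0.19],
    [[-0.238, -0.108, 0], 0.22],
    [[-0.273, -0.124, 0], 0.25],
  ],
)

```text
clock: 2.1
eef_pos: [575.3, -239.6, 205.1]
eef_rot: [-3.141, -0.0, 2.0]
wrist_force: [0.9, 0.4, 0.4]
finger_gap: 46.9
```

Run:
```python
from h import *
plan((581,-373,70),1.89)
```

```text
shift m [-0.1236 -0.0504  0.1351] turn 0.11 yaw 2.0 rot [-3.141 -0.     2.   ]
```

Emit:
send_rows(
  commands=[
    [[-0.022, -0.009, 0.015], 0.02],
    [[-0.044, -0.018, 0.03], 0.04],
    [[-0.066, -0.027, 0.05], 0.06],
    [[-0.088, -0.036, 0.07], 0.08],
    [[-0.11, -0.045, 0.09], 0.1],
    [[-0.124, -0.05, 0.11], 0.11],
    [[-0.124, -0.05, 0.13], 0.11],
    [[-0.124, -0.05, 0.135], 0.11],
  ],
)

```text
clock: 2.77
eef_pos: [580.0, -371.3, 66.0]
eef_rot: [-3.138, -0.005, 1.891]
wrist_force: [-0.3, 0.1, 0.2]
finger_gap: 46.5
```

Run:
```python
from h import *
plan((581,-373,2),1.89)
a=snap('top','t1');b=snap('side','s1')
cv2.imwrite('pics/t1c.png',cv2.resize(a[140:230,370:460,::-1],None,fx=6,fy=6,interpolation=cv2.INTER_CUBIC))
cv2.imwrite('pics/s1c.png',cv2.resize(b[190:290,330:440,::-1],None,fx=6,fy=6,interpolation=cv2.INTER_CUBIC))
```

```text
shift m [-0.002   0.0004  0.064 ] turn 0.001 yaw 1.891 rot [-3.138 -0.005  1.891]
```

View pics/s1c.png

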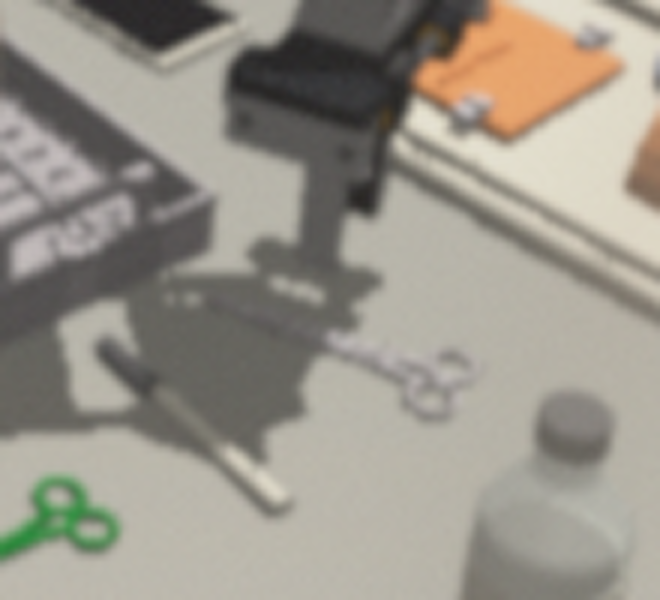

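Run:
```python
from h import *
plan((581,-373,2.5),1.89)
```

```text
shift m [-0.002  -0.0008  0.0667] turn 0.002 yaw 1.892 rot [-3.140e+00 -2.000e-03  1.892e+00]
```

Emit:
send_rows(
  commands=[
    [[-0.001, 0, 0.012], 0],
    [[-0.002, -0.001, 0.024], 0],
    [[-0.002, -0.001, 0.036], 0],
    [[-0.002, -0.001, 0.046], 0],
    [[-0.002, -0.001, 0.054], 0],
    [[-0.002, -0.001, 0.06], 0],
    [[-0.002, -0.001, 0.064], 0],
    [[-0.002, -0.001, 0.0665], 0],
  ],
)

```text
clock: 3.53
eef_pos: [581.3, -373.6, 3.4]
eef_rot: [-3.141, -0.0, 1.892]
wrist_force: [1.2, 0.3, 1.3]
finger_gap: 47.1
```

Emit:
send_rows(
  commands=[
    [[0, 0, 0], 0],
    [[0, 0, 0], 0],
    [[0, 0, 0], 0],
    [[0, 0, 0], 0],
    [[0, 0, 0], 0],
    [[0, 0, 0], 0],
    [[0, 0, 0], 0],
    [[0, 0, 0], 0],
  ],
  hand=1,
  force=15,
)

```text
clock: 4.2
eef_pos: [581.4, -373.7, 4.2]
eef_rot: [3.141, 0.0, 1.892]
wrist_force: [-0.7, 0.6, 3.1]
finger_gap: 10.2
```

Emit:
send_rows(
  commands=[
    [[0, 0, 0], 0],
    [[0, 0, 0], 0],
    [[0, 0, -0.01], 0],
    [[0, 0, -0.03], 0],
    [[0, 0, -0.05], 0],
    [[0, 0, -0.07], 0],
    [[0, 0, -0.09], 0],
    [[0, 0, -0.1], 0],
  ],
  force=20,
)

```text
clock: 4.87
eef_pos: [582.0, -374.1, 107.2]
eef_rot: [3.14, 0.003, 1.892]
wrist_force: [0.5, 0.5, 0.4]
finger_gap: 9.7
```

Run:
```python
from h import *
print(manip.read_state()['finger_gap'])
b=snap('side','s2')
cv2.imwrite('pics/s2c.png',cv2.resize(b[170:290,300:440,::-1],None,fx=5,fy=5,interpolation=cv2.INTER_CUBIC))
```

```text
9.709969276919743
```

View pics/s2c.png

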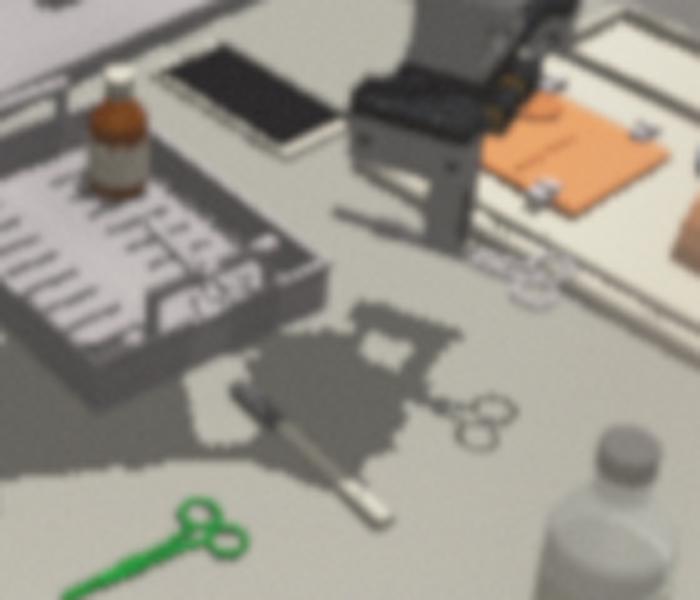

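Run:
```python
from h import *
plan((472,-159,115),1.463)
```

```text
shift m [ 0.2392 -0.0367 -0.0068] turn 0.429 yaw 1.892 rot [3.139 0.004 1.892]
```

Emit:
send_rows(
  commands=[
    [[0.02, -0.003, -0.007], 0.05],
    [[0.055, -0.008, -0.007], 0.11],
    [[0.09, -0.013, -0.007], 0.17],
    [[0.125, -0.019, -0.007], 0.23],
    [[0.16, -0.025, -0.007], 0.3],
    [[0.195, -0.03, -0.007], 0.37],
    [[0.225, -0.035, -0.007], 0.41],
    [[0.239, -0.037, -0.007], 0.429],
  ],
)

```text
clock: 5.58
eef_pos: [468.9, -155.9, 110.2]
eef_rot: [-3.14, -0.001, 1.462]
wrist_force: [0.8, -0.7, -0.1]
finger_gap: 10.0
```

Run:
```python
from h import *
a=snap('top','t3');b=snap('side','s3')
cv2.imwrite('pics/s3c.png',cv2.resize(b[150:270,240:400,::-1],None,fx=5,fy=5,interpolation=cv2.INTER_CUBIC))
plan((472,-159,8),1.463);print(manip.read_state()['finger_gap'],manip.read_state()['eef_pos'])
```

```text
shift m [-0.0018  0.0022  0.1027] turn 0.001 yaw 1.464 rot [-3.141 -0.     1.464]
9.518123260438902 [ 469.96019657 -156.93593495  110.65323476]
```

View pics/s3c.png

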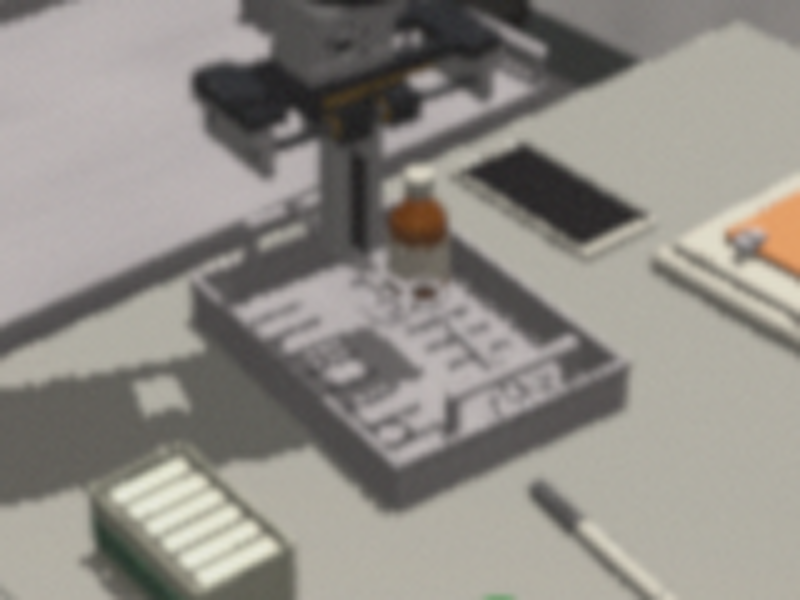

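View pics/t3.png

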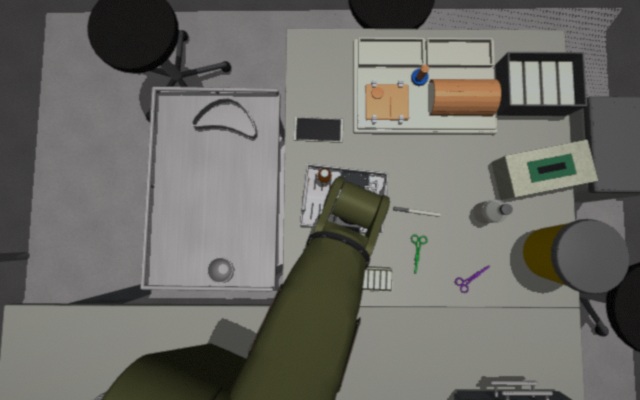

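Run:
```python
from h import *
for p in [(470,-157,110),(462,-229,110),(478,-85,110)]:
    u=proj('side',p);print((u-[240,150])*5)
b=cv2.imread('pics/s3.png');cv2.imwrite('pics/s3d.png',cv2.resize(b[165:245,270:350],None,fx=7.5,fy=7.5,interpolation=cv2.INTER_CUBIC))
```

```text
[352.71379553 256.60688512]
[421.43358809 312.89759472]
[289.27631057 204.6430926 ]
```

View pics/s3d.png

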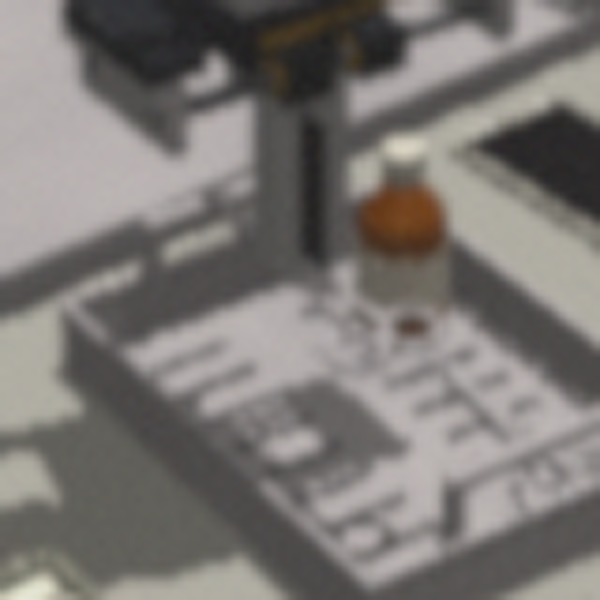

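Emit:
send_rows(
  commands=[
    [[-0.001, 0.001, 0.015], 0],
    [[-0.002, 0.002, 0.035], 0],
    [[-0.002, 0.002, 0.055], 0],
    [[-0.002, 0.002, 0.072], 0],
    [[-0.002, 0.002, 0.085], 0],
    [[-0.002, 0.002, 0.094], 0],
    [[-0.002, 0.002, 0.099], 0],
    [[-0.002, 0.002, 0.102], 0],
  ],
)

```text
clock: 6.35
eef_pos: [472.7, -161.2, 8.3]
eef_rot: [-3.141, -0.0, 1.463]
wrist_force: [0.1, -0.2, -0.5]
finger_gap: 10.0
```

Emit:
send_rows(
  commands=[
    [[0, 0, 0], 0],
    [[0, 0, 0], 0],
    [[0, 0, 0], 0],
    [[0, 0, 0], 0],
    [[0, 0, 0], 0],
    [[0, 0, 0], 0],
    [[0, 0, 0], 0],
    [[0, 0, 0], 0],
  ],
)

```text
clock: 7.02
eef_pos: [472.6, -160.8, 9.0]
eef_rot: [3.141, 0.0, 1.463]
wrist_force: [0.3, 0.2, 0.5]
finger_gap: 9.8
```

Emit:
send_rows(
  commands=[
    [[0, 0, 0.0005], 0],
    [[0, 0, 0.001], 0],
    [[0, 0, 0.0015], 0],
    [[0, 0, 0.0015], 0],
    [[0, 0, 0.0015], 0],
    [[0, 0, 0.0015], 0],
    [[0, 0, 0.0015], 0],
    [[0, 0, 0.0015], 0],
  ],
)

```text
clock: 7.68
eef_pos: [472.6, -160.8, 7.5]
eef_rot: [3.142, -0.0, 1.463]
wrist_force: [0.4, 0.4, -0.0]
finger_gap: 10.0
```

Emit:
send_rows(
  commands=[
    [[0, 0, 0], 0],
    [[0, 0, 0], 0],
    [[0, 0, 0], 0],
    [[0, 0, 0], 0],
    [[0, 0, -0.01], 0],
    [[0, 0, -0.03], 0],
    [[0, 0, -0.05], 0],
    [[0, 0, -0.07], 0],
  ],
  hand=0.35,
)

```text
clock: 8.35
eef_pos: [472.5, -160.7, 79.0]
eef_rot: [3.142, 0.0, 1.463]
wrist_force: [0.5, 0.4, 0.8]
finger_gap: 30.4
```

Emit:
send_rows(
  commands=[
    [[0, 0, -0.02], 0],
    [[0, 0, -0.04], 0],
    [[0, 0, -0.06], 0],
    [[0, 0, -0.08], 0],
    [[0, 0, -0.09], 0],
    [[0, 0, -0.09], 0],
    [[0, 0, -0.09], 0],
    [[0, 0, -0.09], 0],
  ],
)

```text
clock: 9.02
eef_pos: [472.1, -160.6, 166.4]
eef_rot: [-3.14, -0.0, 1.463]
wrist_force: [-0.3, 0.3, -0.2]
finger_gap: 30.6
```

Run:
```python
from h import *
b=snap('side','s4')
cv2.imwrite('pics/s4c.png',cv2.resize(b[165:260,255:350,::-1],None,fx=6.2,fy=6.2,interpolation=cv2.INTER_CUBIC))
```

```text
(no output)
```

View pics/s4c.png

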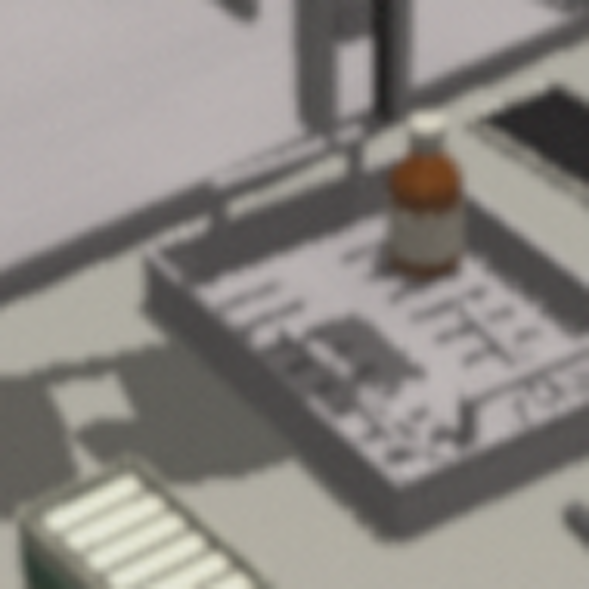

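Run:
```python
from h import *
np.set_printoptions(suppress=True,precision=1)
f=lambda u,v:(255+(u+.5)/6.2-.5,165+(v+.5)/6.2-.5)
for p in[(214,188),(362,127),(468,402)]: print(onz('side',*f(*p),66))
for p in[(147,262),(397,487)]: print(onz('side',*f(*p),38))
a=cv2.imread('pics/t3.png');cv2.imwrite('pics/t3c.png',cv2.resize(a[155:240,275:395],None,fx=6.5,fy=6.5,interpolation=cv2.INTER_CUBIC))
a=cv2.imread('pics/top0.png');cv2.imwrite('pics/t0c.png',cv2.resize(a[155:240,290:395],None,fx=7.5,fy=7,interpolation=cv2.INTER_CUBIC))
plan((500,0,200),2.5)
```

```text
[483.  -30.5  66. ]
[584.4 -35.2  66. ]
[ 459.1 -258.6   66. ]
[436.7 -29.8  38. ]
[ 414.  -258.7   38. ]
shift m [ 0.2  0.  -0. ] turn -1.037 yaw 1.463 rot [-3.1 -0.   1.5]
```

View pics/t0c.png

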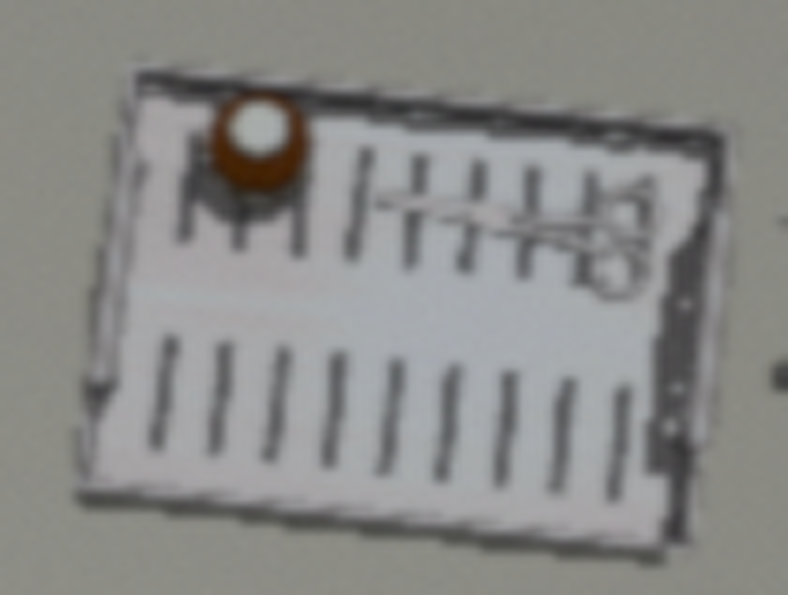

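Run:
```python
from h import *
np.set_printoptions(suppress=True,precision=1)
f=lambda u,v:(290+(u+.5)/7.5-.5,155+(v+.5)/7-.5)
for p in[(101,375),(137,165),(118,275),(705,320),(692,440),(722,210)]: print(onz('top',*f(*p),66))
for p in[(135,72),(723,130),(690,545),(80,492)]: print(onz('top',*f(*p),38))
```

```text
[484.8 -33.2  66. ]
[570.9 -46.1  66. ]
[525.7 -39.2  66. ]
[ 508.2 -262.1   66. ]
[ 459.4 -256.7   66. ]
[ 553.3 -269.    66. ]
[614.8 -43.7  38. ]
[ 591.2 -274.5   38. ]
[ 417.3 -259.8   38. ]
[438.2 -23.8  38. ]
```

Run:
```python
from h import *
plan((529,-37,150),3.02)
```

```text
shift m [0.129  0.0432 0.0162] turn -1.557 yaw 1.463 rot [-3.140e+00 -1.000e-03  1.463e+00]
```

Emit:
send_rows(
  commands=[
    [[0.016, 0.005, 0], -0.1],
    [[0.032, 0.01, 0], -0.2],
    [[0.048, 0.016, 0], -0.3],
    [[0.064, 0.022, 0], -0.4],
    [[0.08, 0.027, 0], -0.5],
    [[0.096, 0.033, 0], -0.6],
    [[0.112, 0.038, 0], -0.7],
    [[0.129, 0.043, 0], -0.8],
  ],
  hand=-0.1,
)

```text
clock: 9.73
eef_pos: [529.2, -36.4, 166.3]
eef_rot: [-3.14, -0.001, 2.268]
wrist_force: [-1.4, 0.5, -0.4]
finger_gap: 52.2
```

Emit:
send_rows(
  commands=[
    [[0, 0, 0], -0.1],
    [[0, 0, 0], -0.2],
    [[0, 0, 0], -0.3],
    [[0, 0, 0], -0.4],
    [[0, 0, 0], -0.5],
    [[0, 0, 0], -0.6],
    [[0, 0, 0], -0.7],
    [[0, 0, 0], -0.757],
  ],
)

```text
clock: 10.4
eef_pos: [528.9, -37.1, 166.3]
eef_rot: [3.142, -0.002, 3.025]
wrist_force: [1.1, -0.5, -0.9]
finger_gap: 51.7
```

Run:
```python
from h import *
b=snap('side','s5')
cv2.imwrite('pics/s5c.png',cv2.resize(b[120:250,230:360,::-1],None,fx=4.6,fy=4.6,interpolation=cv2.INTER_CUBIC))
plan((529,-37,47),3.02)
```

```text
shift m [-1.000e-04  1.000e-04  1.193e-01] turn 0.007 yaw 3.027 rot [ 3.142e+00 -2.000e-03  3.027e+00]
```

View pics/s5c.png

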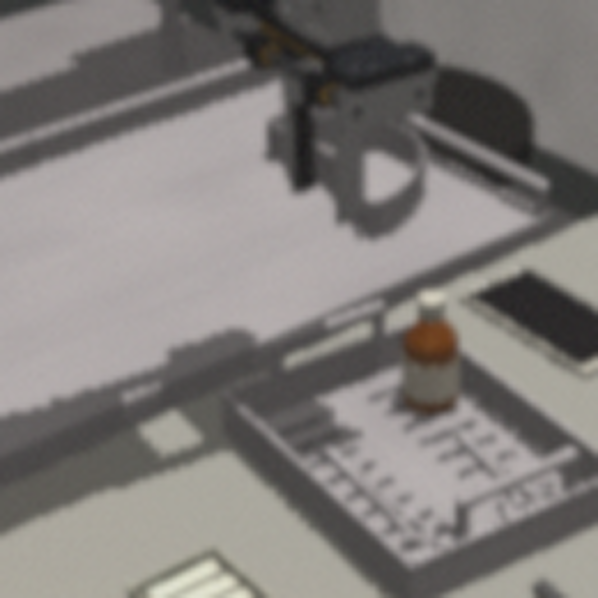

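Emit:
send_rows(
  commands=[
    [[0, 0, 0.02], 0],
    [[0, 0, 0.04], 0],
    [[0, 0, 0.06], 0],
    [[0, 0, 0.075], 0],
    [[0, 0, 0.09], 0],
    [[0, 0, 0.1], 0.005],
    [[0, 0, 0.112], 0.005],
    [[0, 0, 0.119], 0.005],
  ],
)

```text
clock: 11.12
eef_pos: [528.6, -37.1, 46.9]
eef_rot: [-3.142, -0.002, 3.013]
wrist_force: [-0.4, 0.2, 0.6]
finger_gap: 51.6
```

Emit:
send_rows(
  commands=[
    [[0, 0, 0], 0],
    [[0, 0, 0], 0],
    [[0, 0, 0], 0],
    [[0, 0, 0], 0],
    [[0, 0, 0], 0],
    [[0, 0, 0], 0],
    [[0, 0, 0], 0],
    [[0, 0, 0], 0],
  ],
  hand=1,
  force=12,
)

```text
clock: 11.78
eef_pos: [529.4, -37.4, 48.8]
eef_rot: [-3.141, 0.001, 3.015]
wrist_force: [-0.2, -2.1, 2.8]
finger_gap: 9.5
```

Run:
```python
from h import *
b=snap('side','s6')
s=manip.read_state();print(s['eef_pos'],s['eef_rot'],s['wrist_force'],s['finger_gap'])
cv2.imwrite('pics/s6c.png',cv2.resize(b[120:250,230:360,::-1],None,fx=4.6,fy=4.6,interpolation=cv2.INTER_CUBIC))
```

```text
[529.40664129 -37.38292846  48.75128425] [-3.14125125e+00  4.98847905e-04  3.01477926e+00] [-1.25447864 -3.2443998   3.67812113] 9.635640631405618
```

View pics/s6c.png

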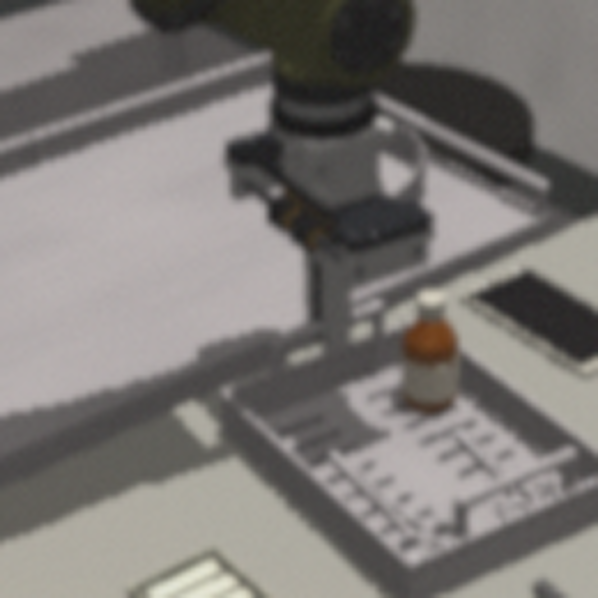

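Emit:
send_rows(
  commands=[
    [[0, 0, 0], 0],
    [[0, 0, 0], 0],
    [[0, 0, -0.003], 0],
    [[0, 0, -0.006], 0],
    [[0, 0, -0.01], 0],
    [[0, 0, -0.014], 0],
    [[0, 0, -0.017], 0],
    [[0, 0, -0.02], 0],
  ],
  force=25,
)

```text
clock: 12.5
eef_pos: [529.2, -37.1, 68.7]
eef_rot: [3.141, -0.0, 3.015]
wrist_force: [0.0, -1.6, -5.5]
finger_gap: 8.9
```

Run:
```python
from h import *
b=snap('side','s7')
s=manip.read_state();print(s['eef_pos'],s['eef_rot'],s['wrist_force'],s['moment'],s['finger_gap'])
cv2.imwrite('pics/s7c.png',cv2.resize(b[120:250,230:360,::-1],None,fx=4.6,fy=4.6,interpolation=cv2.INTER_CUBIC))
plan((523,60,66),3.05)
```

```text
[529.47676454 -37.10307509  69.29356414] [3.14149155e+00 6.85866632e-04 3.01477720e+00] [-0.69003039 -1.51877749 -4.92428947] [ 0.05343753  0.04110305 -0.02355068] 8.87724671299235
shift m [0.0187 0.0955 0.0033] turn -0.035 yaw 3.015 rot [3.141e+00 1.000e-03 3.015e+00]
```

View pics/s7c.png

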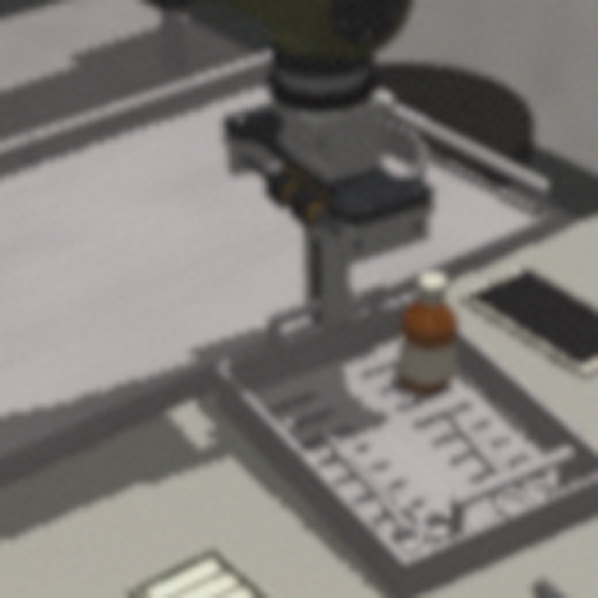

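Emit:
send_rows(
  commands=[
    [[0.001, 0.004, 0], -0.002],
    [[0.002, 0.012, 0], -0.005],
    [[0.005, 0.024, 0], -0.01],
    [[0.008, 0.038, 0], -0.016],
    [[0.011, 0.052, 0], -0.022],
    [[0.014, 0.068, 0], -0.028],
    [[0.017, 0.083, 0], -0.032],
    [[0.019, 0.095, 0], -0.035],
  ],
)

```text
clock: 13.22
eef_pos: [521.9, 61.6, 68.2]
eef_rot: [3.141, -0.001, 3.051]
wrist_force: [0.1, -2.0, -6.1]
finger_gap: 9.0
```

Run:
```python
from h import *
b=snap('side','s8');snap('top','t8')
s=manip.read_state();print(s['eef_pos'],s['eef_rot'],s['wrist_force'],s['moment'],s['finger_gap'])
cv2.imwrite('pics/s8c.png',cv2.resize(b[120:250,230:360,::-1],None,fx=4.6,fy=4.6,interpolation=cv2.INTER_CUBIC))
plan((520,130,68),3.09)
```

```text
[522.18106031  61.93444127  68.45977217] [ 3.14065354e+00 -5.80123983e-05  3.05221485e+00] [-0.56609485  2.49943815 -4.63507208] [ 0.66981037 -0.01306408 -0.02888574] 8.947847290965557
shift m [0.0082 0.0676 0.0005] turn -0.038 yaw 3.052 rot [ 3.141 -0.     3.052]
```

View pics/s8c.png

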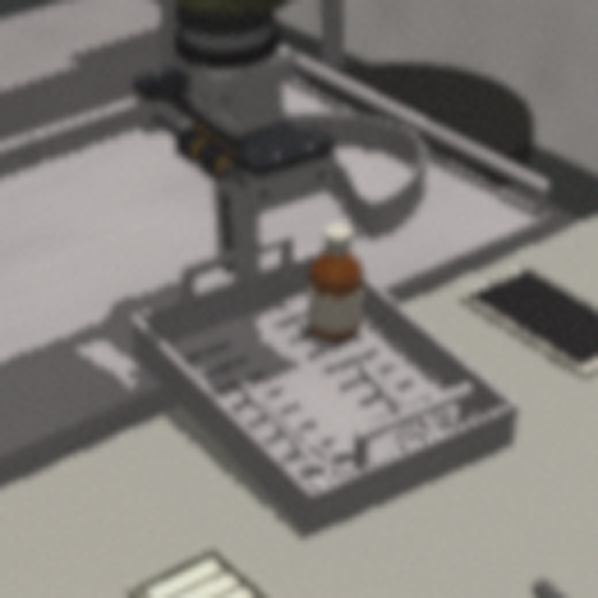

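View pics/t8.png

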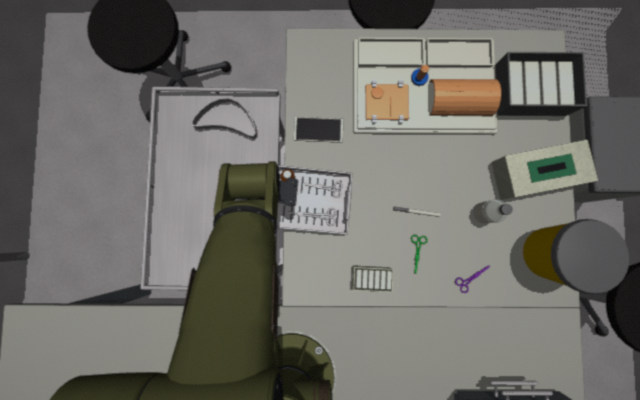

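Emit:
send_rows(
  commands=[
    [[0.001, 0.005, 0], -0.004],
    [[0.002, 0.014, 0], -0.01],
    [[0.003, 0.026, 0], -0.016],
    [[0.005, 0.04, 0], -0.022],
    [[0.006, 0.054, 0], -0.028],
    [[0.008, 0.068, 0], -0.034],
    [[0.009, 0.08, 0], -0.038],
    [[0.01, 0.088, 0], -0.04],
  ],
)

```text
clock: 13.98
eef_pos: [520.5, 149.5, 68.4]
eef_rot: [3.142, -0.0, 3.091]
wrist_force: [0.2, -1.0, -5.3]
finger_gap: 9.0
```

Run:
```python
from h import *
b=snap('side','s9')
s=manip.read_state();print(s['eef_pos'],s['eef_rot'],s['wrist_force'],s['moment'],s['finger_gap'])
cv2.imwrite('pics/s9c.png',cv2.resize(b[120:250,230:360,::-1],None,fx=4.6,fy=4.6,interpolation=cv2.INTER_CUBIC))
```

```text
[520.42657715 150.30114672  68.44785506] [3.14100711e+00 7.13664010e-05 3.09112735e+00] [-0.89375355  4.89581054 -2.73915892] [ 0.77093176  0.09030863 -0.03645597] 9.130574998976986
```

View pics/s9c.png

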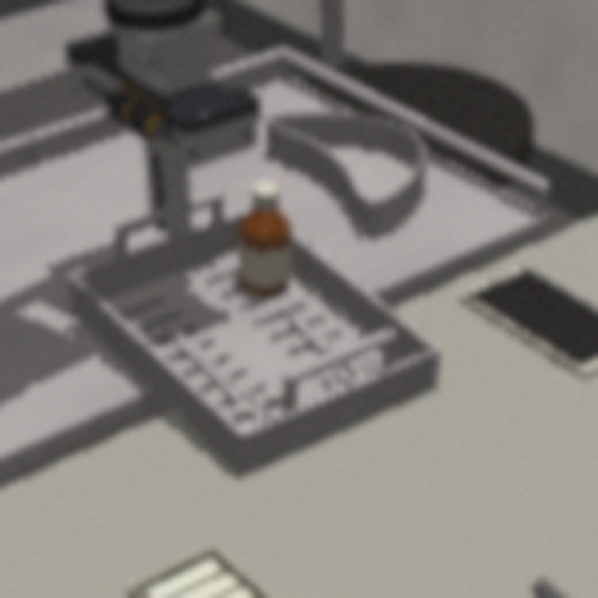

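Emit:
send_rows(
  commands=[
    [[0, 0.004, 0], -0.004],
    [[0, 0.01, 0], -0.01],
    [[0, 0.018, 0.001], -0.016],
    [[0, 0.027, 0.002], -0.024],
    [[0, 0.036, 0.003], -0.032],
    [[0, 0.045, 0.005], -0.04],
    [[0, 0.052, 0.007], -0.046],
    [[0, 0.056, 0.008], -0.05],
  ],
)

```text
clock: 14.7
eef_pos: [523.3, 205.0, 60.1]
eef_rot: [-3.141, -0.0, 3.141]
wrist_force: [-0.9, -3.9, -3.9]
finger_gap: 8.9
```

Emit:
send_rows(
  commands=[
    [[0, 0, 0], 0],
    [[0, 0, 0], 0],
    [[0, 0, 0.001], 0],
    [[0, 0, 0.001], 0],
    [[0, 0, 0.002], 0],
    [[0, 0, 0.002], 0],
    [[0, 0, 0.002], 0],
    [[0, 0, 0.002], 0],
  ],
)

```text
clock: 15.37
eef_pos: [523.9, 204.7, 59.3]
eef_rot: [3.14, 0.002, 3.14]
wrist_force: [-0.0, 5.7, 1.1]
finger_gap: 9.1
```

Run:
```python
from h import *
b=snap('side','s10')
s=manip.read_state();print(s['eef_pos'],s['eef_rot'],s['wrist_force'],s['moment'],s['finger_gap'])
cv2.imwrite('pics/s10c.png',cv2.resize(b[100:230,210:340,::-1],None,fx=4.6,fy=4.6,interpolation=cv2.INTER_CUBIC))
```

```text
[523.8998783  204.66281071  59.25518204] [3.13978419e+00 1.66234227e-03 3.13944949e+00] [0.1816242 6.4955496 0.8657408] [ 1.00887653  0.22746614 -0.06309101] 9.503653311870268
```

View pics/s10c.png

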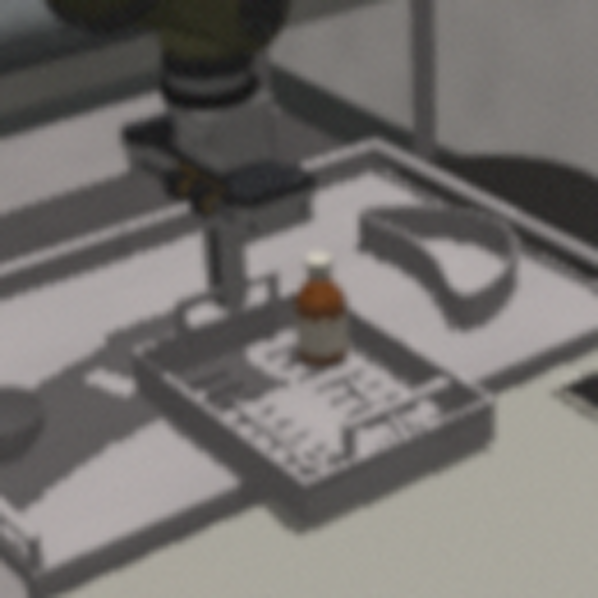

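Emit:
send_rows(
  commands=[
    [[0, 0.004, 0], 0],
    [[0, 0.012, 0], 0],
    [[0, 0.024, 0], 0],
    [[0, 0.038, 0], 0],
    [[0, 0.052, 0], 0],
    [[0, 0.066, 0], 0],
    [[0, 0.078, 0], 0],
    [[0, 0.085, 0], 0],
  ],
)

```text
clock: 16.08
eef_pos: [523.3, 291.0, 58.2]
eef_rot: [3.141, -0.0, 3.141]
wrist_force: [0.3, -2.1, -5.0]
finger_gap: 9.0
```

Run:
```python
from h import *
b=snap('side','s11');a=snap('top','t11')
s=manip.read_state();print(s['eef_pos'],s['eef_rot'],s['wrist_force'],s['moment'],s['finger_gap'])
cv2.imwrite('pics/s11c.png',cv2.resize(b[100:230,210:340,::-1],None,fx=4.6,fy=4.6,interpolation=cv2.INTER_CUBIC))
cv2.imwrite('pics/t11c.png',cv2.resize(a[75:300,135:335,::-1],None,fx=2.6,fy=2.6,interpolation=cv2.INTER_CUBIC))
```

```text
[523.43435689 290.85828101  58.49950355] [3.14032993e+00 4.33095738e-04 3.14130559e+00] [ 0.59566912  4.1321201  -2.86408695] [ 0.60146067  0.04160005 -0.07469906] 9.593075957563904
```

View pics/s11c.png

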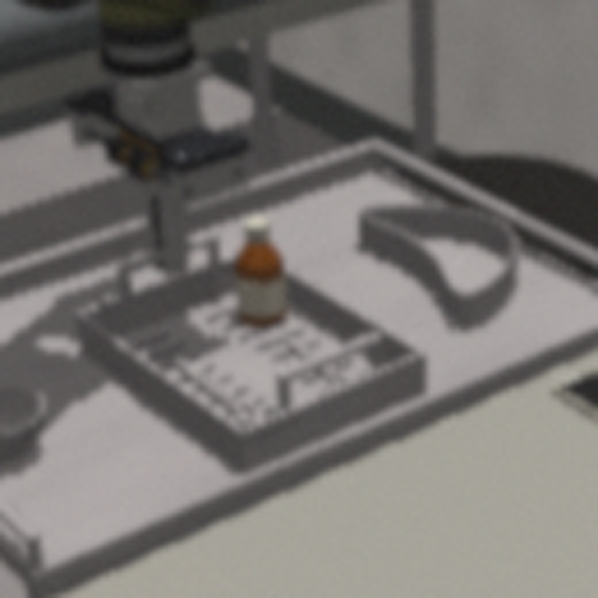

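View pics/t11c.png

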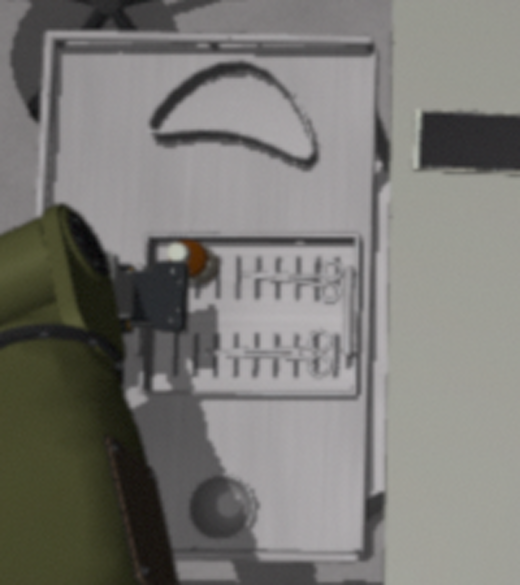

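Run:
```python
from h import *
np.set_printoptions(suppress=True,precision=1)
f=lambda u,v:(135+(u+.5)/2.6-.5,75+(v+.5)/2.6-.5)
print('outer rail top z42',onz('top',*f(46,34),42),onz('top',*f(17,553),42))
print('inner rail edge z42',onz('top',*f(54,40),42),onz('top',*f(25,548),42))
print('deck edge z10',onz('top',*f(375,52),10),onz('top',*f(364,556),10))
print('tray lead rim z48',onz('top',*f(148,238),48),onz('top',*f(146,395),48),'tail',onz('top',*f(361,235),48),onz('top',*f(359,397),48))
a=cv2.imread('pics/top0.png');cv2.imwrite('pics/rl.png',np.hstack([cv2.resize(a[80:130,140:190],None,fx=7,fy=7,interpolation=cv2.INTER_CUBIC),cv2.resize(a[245:295,135:185],None,fx=7,fy=7,interpolation=cv2.INTER_CUBIC)]))
```

```text
outer rail top z42 [845.5 421.7  42. ] [258.7 426.4  42. ]
inner rail edge z42 [838.4 412.2  42. ] [264.1 418.   42. ]
deck edge z10 [838.6  47.5  10. ] [252.2  51.   10. ]
tray lead rim z48 [607.4 293.8  48. ] [431.7 289.6  48. ] tail [611.8  55.1  48. ] [430.4  54.3  48. ]
```

View pics/rl.png

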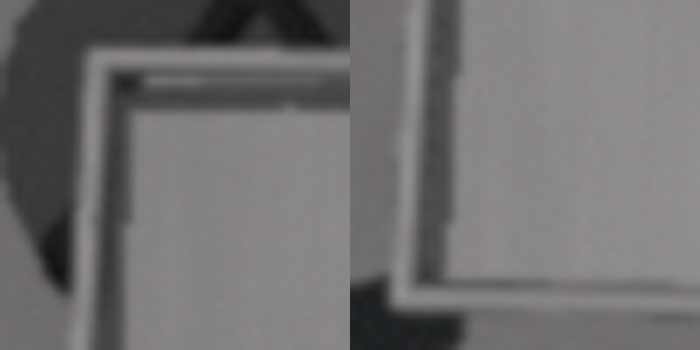

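Emit:
send_rows(
  commands=[
    [[0, 0.005, 0], 0],
    [[0, 0.016, 0], 0.002],
    [[0, 0.03, 0], 0.004],
    [[0, 0.045, 0], 0.006],
    [[0, 0.06, 0], 0.006],
    [[0, 0.074, 0], 0.006],
    [[0, 0.086, 0], 0.006],
    [[0, 0.092, 0], 0.006],
  ],
)

```text
clock: 16.85
eef_pos: [523.5, 382.6, 58.3]
eef_rot: [3.142, -0.0, 3.135]
wrist_force: [-0.6, -2.3, -4.1]
finger_gap: 9.6
```

Emit:
send_rows(
  commands=[
    [[0, 0.003, 0], 0],
    [[0, 0.006, 0], 0],
    [[0, 0.009, 0], 0],
    [[0, 0.012, 0], 0],
    [[0, 0.014, 0], 0],
    [[0, 0.016, 0], 0],
    [[0, 0.017, 0], 0],
    [[0, 0.018, 0], 0],
  ],
)

```text
clock: 17.52
eef_pos: [523.9, 399.0, 58.5]
eef_rot: [-3.142, 0.0, 3.134]
wrist_force: [0.6, -3.4, -4.0]
finger_gap: 9.2
```

Run:
```python
from h import *
b=snap('side','s12');a=snap('top','t12')
s=manip.read_state();print(s['eef_pos'],s['eef_rot'],s['wrist_force'],s['moment'],s['finger_gap'])
cv2.imwrite('pics/s12c.png',cv2.resize(b[100:230,190:320,::-1],None,fx=4.6,fy=4.6,interpolation=cv2.INTER_CUBIC))
cv2.imwrite('pics/t12c.png',cv2.resize(a[75:300,135:335,::-1],None,fx=2.6,fy=2.6,interpolation=cv2.INTER_CUBIC))
```

```text
[523.90960643 399.08566037  58.46423452] [3.14141938e+00 6.69357654e-05 3.13380116e+00] [ 0.12514123 -1.03659807 -3.93825181] [-0.35146483 -0.00765706  0.01560111] 9.490813676561602
```

View pics/s12c.png

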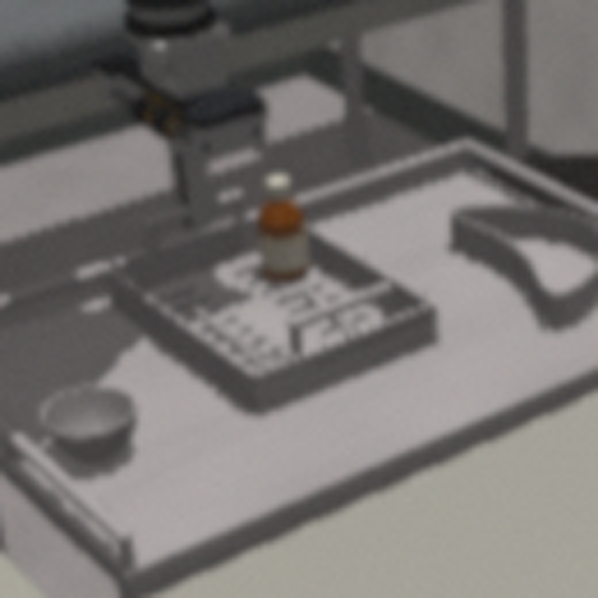

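View pics/t12c.png

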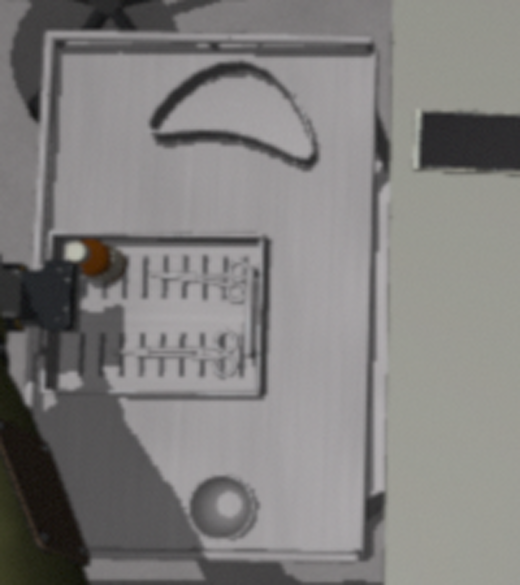

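Emit:
send_rows(
  commands=[
    [[0, 0, 0.0005], 0],
    [[0, 0, 0.001], 0],
    [[0, 0, 0.0015], 0],
    [[0, 0, 0.002], 0],
    [[0, 0, 0.002], 0],
    [[0, 0, 0.002], 0],
    [[0, 0, 0.002], 0],
    [[0, 0, 0.002], 0],
  ],
)

```text
clock: 18.28
eef_pos: [524.0, 399.4, 57.5]
eef_rot: [3.141, 0.001, 3.134]
wrist_force: [-4.8, -1.0, 5.3]
finger_gap: 9.1
```

Emit:
send_rows(
  commands=[
    [[0, 0.001, 0], 0],
    [[0, 0.002, 0], 0],
    [[0, 0.003, 0], 0],
    [[0, 0.004, 0], 0],
    [[0, 0.005, 0], 0],
    [[0, 0.006, 0], 0],
    [[0, 0.006, 0], 0],
    [[0, 0.006, 0], 0],
  ],
)

```text
clock: 18.95
eef_pos: [524.8, 404.1, 57.5]
eef_rot: [-3.141, 0.001, 3.133]
wrist_force: [-0.4, -8.4, 6.3]
finger_gap: 9.3
```

Emit:
send_rows(
  commands=[
    [[0, 0.001, 0], 0],
    [[0, 0.002, 0], 0],
    [[0, 0.003, 0], 0],
    [[0, 0.003, 0], 0],
    [[0, 0.003, 0], 0],
    [[0, 0.003, 0], 0],
    [[0, 0.003, 0], 0],
    [[0, 0.003, 0], 0],
  ],
)

```text
clock: 19.62
eef_pos: [524.9, 407.1, 57.5]
eef_rot: [-3.141, 0.002, 3.133]
wrist_force: [0.0, -8.2, 6.5]
finger_gap: 9.0
```

Emit:
send_rows(
  commands=[
    [[0, 0.001, 0], 0],
    [[0, 0.002, 0], 0],
    [[0, 0.003, 0], 0],
    [[0, 0.004, 0], 0],
    [[0, 0.004, 0], 0],
    [[0, 0.004, 0], 0],
    [[0, 0.004, 0], 0],
    [[0, 0.004, 0], 0],
  ],
)

```text
clock: 20.28
eef_pos: [524.9, 411.1, 57.5]
eef_rot: [-3.141, 0.002, 3.133]
wrist_force: [0.7, -8.9, 6.1]
finger_gap: 9.2
```

Run:
```python
from h import *
s=manip.read_state();print(s['eef_pos'],s['eef_rot'],s['wrist_force'],s['moment'],s['finger_gap'])
```

```text
[524.91742748 411.05233694  57.51164921] [-3.14073765e+00  1.58866371e-03  3.13326885e+00] [ 0.7352938  -8.91996859  6.08114418] [-1.76291038  0.02516516 -0.00349473] 9.177528725640164
```

Emit:
send_rows(
  commands=[
    [[0, 0.001, 0], 0],
    [[0, 0.002, 0], 0],
    [[0, 0.003, 0], 0],
    [[0, 0.004, 0], 0],
    [[0, 0.004, 0], 0],
    [[0, 0.004, 0], 0],
    [[0, 0.004, 0], 0],
    [[0, 0.004, 0], 0],
  ],
)

```text
clock: 20.95
eef_pos: [524.9, 411.7, 57.5]
eef_rot: [-3.134, -0.001, 3.132]
wrist_force: [-6.0, -32.8, 15.1]
finger_gap: 8.7
```

Run:
```python
from h import *
s=manip.read_state();print(s['eef_pos'],s['wrist_force'],s['moment'])
b=snap('side','s13');a=snap('top','t13')
cv2.imwrite('pics/s13c.png',cv2.resize(b[130:200,190:290,::-1],None,fx=7,fy=7,interpolation=cv2.INTER_CUBIC))
cv2.imwrite('pics/t13c.png',cv2.resize(a[155:240,130:245,::-1],None,fx=6,fy=6,interpolation=cv2.INTER_CUBIC))
```

```text
[524.89417451 411.68167062  57.47403764] [ -5.97720573 -32.79750496  15.08773915] [-6.14290634  1.04111668 -0.01636384]
```

View pics/s13c.png

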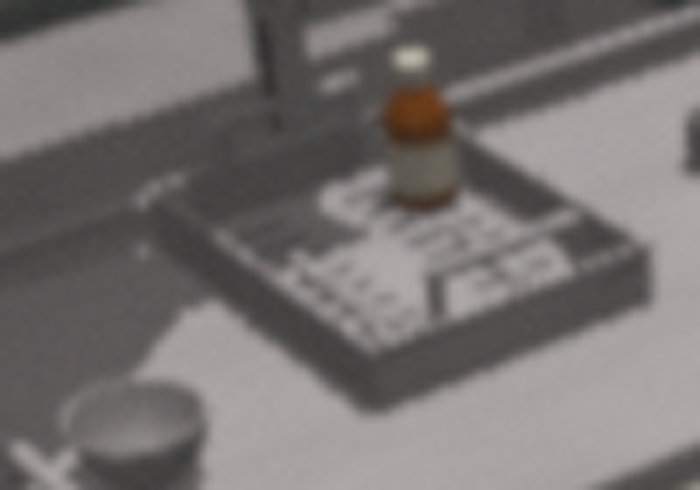

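View pics/t13c.png

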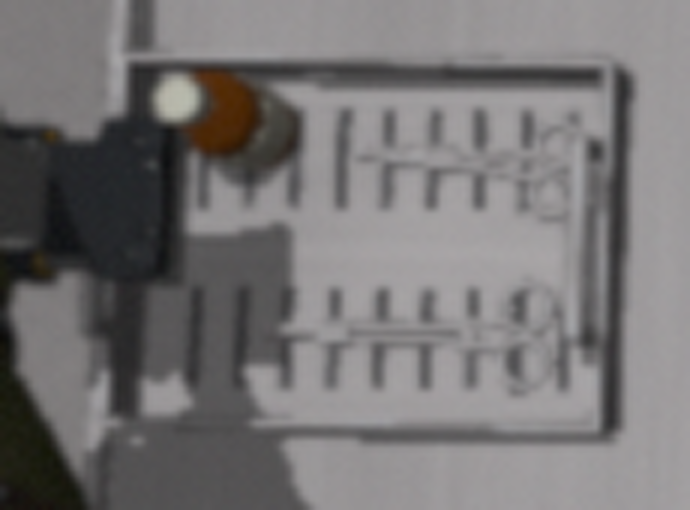

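Emit:
send_rows(
  commands=[
    [[0, -0.001, 0], 0],
    [[0, -0.002, -0.0003], 0],
    [[0, -0.003, -0.0006], 0],
    [[0, -0.003, -0.001], 0],
    [[0, -0.003, -0.001], 0],
    [[0, -0.003, -0.001], 0],
    [[0, -0.003, -0.001], 0],
    [[0, -0.003, -0.001], 0],
  ],
)

```text
clock: 21.72
eef_pos: [524.9, 411.3, 57.5]
eef_rot: [-3.139, 0.001, 3.133]
wrist_force: [3.0, -12.0, -0.5]
finger_gap: 9.2
```

Run:
```python
from h import *
s=manip.read_state();print(s['eef_pos'],s['eef_rot'],s['wrist_force'],s['moment'])
```

```text
[524.85783988 411.27503822  57.53241212] [-3.13919314e+00  6.46079250e-04  3.13298905e+00] [  2.99480967 -12.03002857  -0.46643708] [-2.14057174e+00 -4.25879804e-01 -9.89997686e-04]
```

Light contact remains; open gently and retreat straight up.

Emit:
send_rows(
  commands=[
    [[0, 0, 0], 0],
    [[0, 0, 0], 0],
    [[0, 0, 0], 0],
    [[0, 0, 0], 0],
    [[0, 0, 0], 0],
    [[0, 0, 0], 0],
    [[0, 0, 0], 0],
    [[0, 0, 0], 0],
  ],
  hand=0.3,
)

```text
clock: 22.38
eef_pos: [524.0, 413.0, 57.4]
eef_rot: [3.142, 0.0, 3.134]
wrist_force: [0.1, 0.2, 0.1]
finger_gap: 33.2
```

Emit:
send_rows(
  commands=[
    [[0, 0, -0.005], 0],
    [[0, 0, -0.015], 0],
    [[0, 0, -0.03], 0],
    [[0, 0, -0.045], 0],
    [[0, 0, -0.065], 0],
    [[0, 0, -0.09], 0],
    [[0, 0, -0.115], 0],
    [[0, 0, -0.14], 0],
  ],
)

```text
clock: 23.05
eef_pos: [523.9, 412.9, 199.8]
eef_rot: [3.141, 0.001, 3.134]
wrist_force: [0.7, 0.4, 0.2]
finger_gap: 33.0
```

Run:
```python
from h import *
plan((300,420,230),3.13)
```

```text
shift m [ 0.224   0.0053 -0.0302] turn 0.004 yaw 3.134 rot [3.141e+00 1.000e-03 3.134e+00]
```

Emit:
send_rows(
  commands=[
    [[0.03, 0, -0.01], 0],
    [[0.06, 0, -0.02], 0],
    [[0.09, 0, -0.03], 0],
    [[0.12, 0, -0.03], 0],
    [[0.15, 0, -0.03], 0],
    [[0.18, 0, -0.03], 0],
    [[0.21, 0, -0.03], 0],
    [[0.22, 0, -0.03], 0],
  ],
)

```text
clock: 23.72
eef_pos: [301.2, 414.7, 228.8]
eef_rot: [3.14, 0.001, 3.135]
wrist_force: [0.5, 0.6, 0.6]
finger_gap: 33.0
```

Run:
```python
from h import *
b=snap('side','s14');a=snap('top','t14')
cv2.imwrite('pics/s14c.png',cv2.resize(b[110:210,180:310,::-1],None,fx=6,fy=6,interpolation=cv2.INTER_CUBIC))
cv2.imwrite('pics/t14c.png',cv2.resize(a[155:240,130:245,::-1],None,fx=6,fy=6,interpolation=cv2.INTER_CUBIC))
```

```text
(no output)
```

View pics/s14c.png

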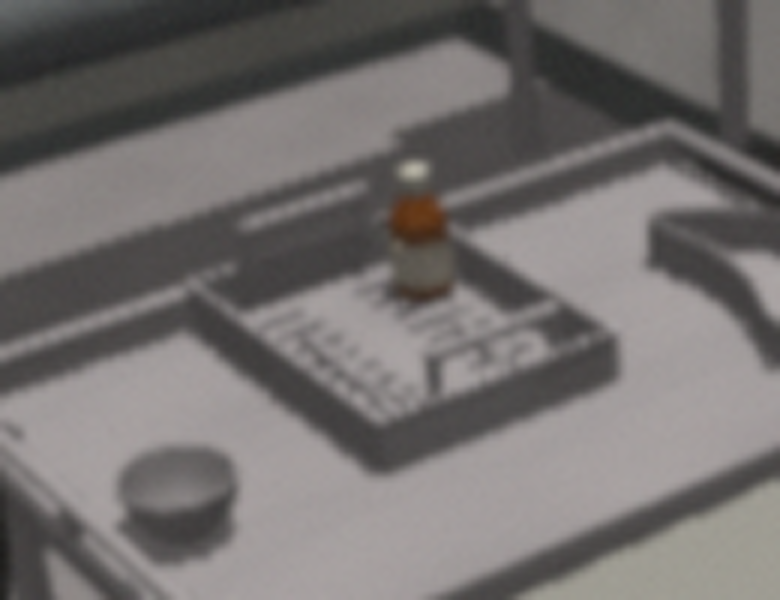

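View pics/t14c.png

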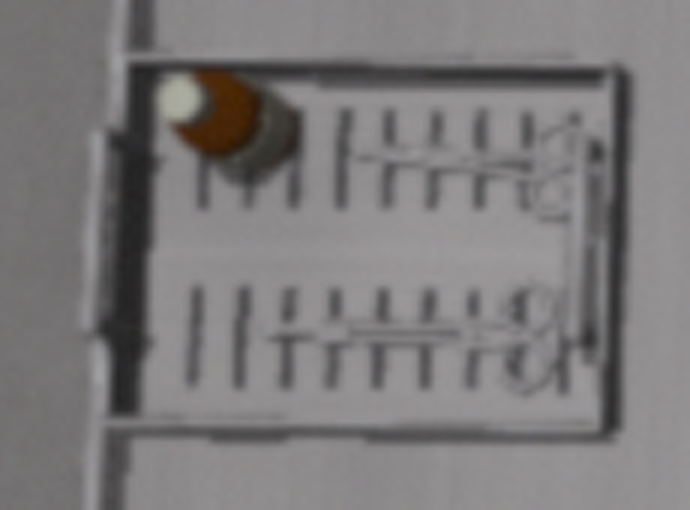

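View pics/t14.png

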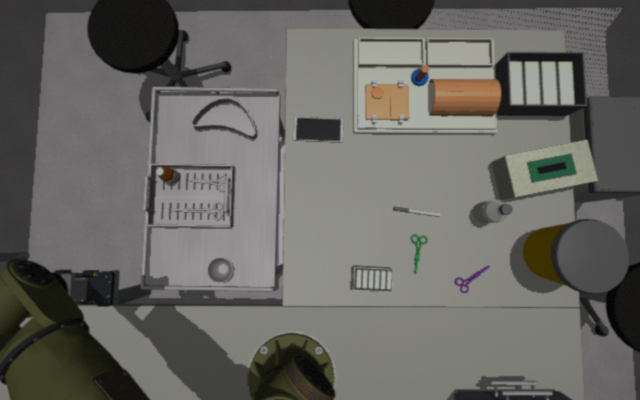

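Run:
```python
from h import *
np.set_printoptions(suppress=True,precision=1)
f=lambda u,v:(130+(u+.5)/6-.5,155+(v+.5)/6-.5)
for p in [(620,68),(608,433),(130,60),(108,424)]: print(onz('top',*f(*p),48))
print(two(f(180,98),(180+412/6,110+168/6)), onz('side',180+425/6,110+290/6,13))
a=cv2.imread('pics/top0.png').astype(int);b=cv2.imread('pics/t14.png').astype(int)
d=(np.abs(a-b).sum(2)>60);d[300:]=0
n,l,st,_=cv2.connectedComponentsWithStats(d.astype(np.uint8));print(st[st[:,4]>25])
s=manip.read_state();print(s['eef_pos'],s['wrist_force'],s['qd'])
```

```text
[608.8 173.5  48. ]
[431.7 174.6  48. ]
[611.7 411.5  48. ]
[435.1 413.8  48. ]
(array([582.7, 360.3, 106. ]), np.float64(0.6830943729821058)) [583.6 361.4  13. ]
[[     0      0    640    400 246196]
 [   143    163     93     66   1798]
 [   300    165     87     71   3613]
 [   186    173      3     17     39]
 [   208    181     11      9     36]
 [   161    203      3     16     33]
 [   169    203      3     17     38]
 [   371    211      3     15     27]
 [   191    212     12      8     41]
 [     7    260    113     40   3097]
 [   140    275     29     15    336]
 [   179    290     37      8    265]]
[303.1 415.  228.8] [ 0.3  0.8 -0.8] [-0.  0. -0. -0. -0. -0.]
```

```bash
python3 -c "
from cell import manip
print(manip.sign_off())"
```

```text
the job is handed in; nothing more can be done
None
```

I laid the grey needle holder in the tray's empty half. Then I took the tray by its lead handle, raised that end about 20 mm, and slid it over the step. I pushed it against the far guard rail, let go, and handed the job in. `sign_off` gave no verdict.

Last checks, before handing in:
- **Against the rail:** the push stopped at about 33 N with the handle bar at y ≈ 412, so the end face was at about 418. The rail's inner face, measured from the picture, is at about 415. The tray's edges slope about −0.006 to −0.013 rad, against −0.006 to −0.010 for the trolley, so it sits square.
- **Tray flatness:** no tilt shows in the side view. I did not measure the tilt or the deck height separately.
- **Bottle:** its top and base line up within about 1 mm, so it is upright.
- **Needle holder and scissors:** both lie in the tray, the needle holder in the −x half.
- **Everything else:** comparing the first and last top views, only the tray, the needle holder's old spot, the arm and its shadow changed. No bystander showed any change.
- **Arm:** it was clear of everything, the wrist force was near zero, and the clock was at about 24 s of the 72 s allowed.

One small disagreement: the top view puts the tray's leading corners at y ≈ 412–414, while the gripper position puts that face at about 418. That is about the error of reading corners off the picture, and inside the 12 mm allowed.

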